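Sort tested specimens into their trays

TASK

Sort the five steel test specimens from the rubber mat into the three trays: each goes into the tray whose far shelf shows a fixed sample of the same shape. Stand the two cylinders upright; lay the two square bars and the dog bone flat on the tray floor along the tray's long side; specimens that share a tray must not touch each other. Leave the calliper and the jar where they are.

Things in the scene. Friction and masses are not known exactly. Their poses are not given: they have to be found in the camera images.
- cyl_a_c (a point): Compression specimen: plain solid cylinder, 32 mm diameter, 40 mm tall, about 250 g, standing upright. The point is its centre, 20 mm above its foot; z is its axis. Plain steel; at the start it is on the grey 2 mm rubber mat nearer the robot.
- cyl_b_c (a point): Second of the two alike. Compression specimen: plain solid cylinder, 32 mm diameter, 40 mm tall, about 250 g, standing upright. The point is its centre, 20 mm above its foot; z is its axis. Plain steel; at the start it is on the grey 2 mm rubber mat nearer the robot.
- bar_a_c (a point): Impact-test bar: square steel bar 70 x 14 x 14 mm with a small notch at mid-length, about 105 g, lying down, long side along its x. The point is its centre, 7 mm above its underside. Plain steel; at the start it is on the grey 2 mm rubber mat nearer the robot.
- bar_b_c (a point): Second of the two alike. Impact-test bar: square steel bar 70 x 14 x 14 mm with a small notch at mid-length, about 105 g, lying down, long side along its x. The point is its centre, 7 mm above its underside. Plain steel; at the start it is on the grey 2 mm rubber mat nearer the robot.
- bone_c (a point): Flat tensile specimen ('dog bone'): 110 mm long (along its x), 10 mm thick, with 26 mm wide ends (30 mm long each) and a 14 mm wide waist 40 mm long in the middle, about 170 g, lying flat. The point is its centre, 5 mm above its underside. Plain steel; at the start it is on the grey 2 mm rubber mat nearer the robot.
- tray_cyl: Low open aluminium tray, fixed beyond the mat; three alike in a row, in any order. Outside 124 (x) x 158 (y) x 18 mm high, walls 4 mm, inner floor 116 x 150 mm, 4 mm above the bench. Origin: centre of its underside, on the bench; long side along its y. Its far (+x) side has a shelf 36 mm deep, 18 mm high, with a fixed sample (part of the tray, not to be taken): a standing cylinder (32 mm diameter, 40 mm tall).
- tray_bar: Low open aluminium tray, fixed beyond the mat; three alike in a row, in any order. Outside 124 (x) x 158 (y) x 18 mm high, walls 4 mm, inner floor 116 x 150 mm, 4 mm above the bench. Origin: centre of its underside, on the bench; long side along its y. Its far (+x) side has a shelf 36 mm deep, 18 mm high, with a fixed sample (part of the tray, not to be taken): a notched square bar (70 x 14 x 14 mm).
- tray_bone: Low open aluminium tray, fixed beyond the mat; three alike in a row, in any order. Outside 124 (x) x 158 (y) x 18 mm high, walls 4 mm, inner floor 116 x 150 mm, 4 mm above the bench. Origin: centre of its underside, on the bench; long side along its y. Its far (+x) side has a shelf 36 mm deep, 18 mm high, with a fixed sample (part of the tray, not to be taken): a flat dog bone (110 x 26 x 10 mm).
- calliper: Bystander: grey digital calliper lying on the bench beyond the right-hand (-y) end of the work, 150 x 60 mm, 12 mm high. Origin: middle of its beam, on the bench. Not to be disturbed.
- jar_c (a point): Bystander: small closed glass jar with a white cap, 48 mm diameter, 55 mm tall, standing on the bench beyond the left-hand (+y) end of the work. The point is its centre, half-way up. Not to be disturbed.
There are look-alikes about, which are no part of the job. What is shaped like the part that bears cyl_a_c but brown is not meant. What is shaped like the part that bears bar_b_c but purple is not meant.

How it is judged:
By the outcome, as a careful person would: the job done as asked, in the order asked, and still so for the second after the job is handed in, with the robot touching nothing.
It also fails if it takes over 118 s, if anything falls off the work surface, if the arm or the gripper's body presses on something with over 40 N, if the wrist force passes 120 N, or if a joint passes its speed limit or range.

ROBOT

A 7-joint arm with a two-finger parallel gripper is mounted at the origin on the work surface. World frame = base frame: x ahead of the robot, y to its left, z up, the work surface at z = 0. Lengths are in mm, angles in rad, forces in N, time in s.
With the tool pointing down it reaches from about 400 to 750 mm from the base axis. Payload 19.5 kg.
Tool frame: the origin (TCP) lies midway between the tips of the shut fingers; the grasp point (between the pads) lies 19 mm behind it; x points along the fingers, y is the direction in which the jaws open and shut, and the axes are right-handed (so a half turn about x gives the same grasp; the last joint's range is limited). The gripper opens to 85 mm and grips with 20 to 120 N. Pads are 22 mm wide; open, the fingers measure 114 mm over their backs; the gripper's body (76 mm by 85 mm) begins 54 mm behind the grasp point. The pads swing forward as they close: fully open they stand 13 mm farther back than shut.
Start: joints at [1.194, 0.707, -0.028, 1.485, 0.022, 0.951, -0.075], TCP at [188.926, -543.049, 231.268] pointing down, gripper open.
Joint ranges: [-2.71, 2.71], [-0.32, 2.16], [-1.57, 1.52], [0, 2.45], [-1.46, 4.6], [0, 2.02], [-2.83, 2.83]. Speed limits (rad/s): [1.89, 1.89, 2.57, 2.57, 3.01, 3.01, 3.01].

INTERFACE

Orientations are given as a unit quaternion [x, y, z, w].
In Python, from rig import telemetry, optics, hand_in gives the robot as it stands.
- The arm moves only by the shell command python3 -m jog 'ROWS' [FORCE]. ROWS is JSON, a list of rows, each an object with "dp": the shift along the tool's x, y, z in m, a list of three; "yaw": the turn about the tool's x in degrees; "hand": the opening, from -1 (shut) to 1 (fully open). In form: [{"dp": [dx, dy, dz], "yaw": yaw, "hand": hand}, ...]. A call has 1 to 10 rows; each row is the pose to reach, as a shift and turn from the pose commanded when the call began, along the tool's axes at that moment; what a row does not reach only later rows make up. A row lasts 1/10 s, in which the tool goes at most 50 mm and 8.59 degrees, less where a joint would pass 70% of its speed; a pose out of reach is approached as far as the arm can. A call with a gripper value outside its range is refused whole. The fingers move at their own pace and stop on an object; FORCE is the grip in N (left out, the last holds). Time passes only in rows, so rows that repeat a pose let the fingers close. It gives the time, the measured TCP pose, the force and the opening at its end, in the units of the state.
- telemetry.get_state(): the state, without advancing time (a new reading comes with each control period).
- optics.snapshot(name): name is "side" or "top"; returns the picture (400x640x3 uint8, blue, green, red); there is no depth.
- optics.calibration(name): a dict with "intrinsics" (3x3 intrinsics, pixels), "rvec" (rotation vector, rad) and "tvec" (3), from world to camera coordinates, as OpenCV has them. Camera axes: x right, y down, z forward; pixel columns grow to the right and rows downward; lengths in mm; the calibration is good to about 2 mm. A picture is of the moment at which its call begins. calibration takes no time and is no camera call.
- hand_in(): hands the job in, once; it reports no verdict.
The state is a dict: "t": time; "q": joint angles; "joint_velocities": joint speeds; "joint_efforts": joint torques, N m; "eef_pos": TCP position; "tcp_rot": TCP orientation; "wrist_force": force on the tool from outside, world axes, zero at the start; "torque": the same for the moment, N m; "width": finger opening in mm.
Only numpy, scipy, OpenCV 4.12 (cv2) and the standard library are available. Lean on these libraries where they do the work, as an engineer would, in place of code of your own. Each camera call takes 0.05 s, during which the arm holds its last target.

## Working session

There is one attempt and no reset: what is moved stays moved. The work goes in short steps, Python scripts to look and compute and a shell command to move; the robot and the scene stay as the last step left them, time stands still between calls to the robot, and variables do not carry over. Pictures are saved under pics/ and viewed, and the job is handed in when it is done.

```bash
mkdir -p pics; ls; python3 - <<'E'
from rig import telemetry, optics
import cv2
print(telemetry.get_state())
for n in("top","side"):
    cv2.imwrite(f"pics/{n}0.png",optics.snapshot(n)); print(n,optics.calibration(n))
E
```

```text
pics
{'t': 0.0, 'q': array([ 1.19431413,  0.70709484, -0.02761457,  1.48500653,  0.0219928 ,
        0.95088667, -0.07549421]), 'joint_velocities': array([-1.49986036e-03, -1.22902441e-03,  8.95190357e-05,  2.92250844e-04,
        7.91290519e-04, -1.75056714e-03, -2.70429785e-04]), 'joint_efforts': array([-1.62170421e-03, -8.83220601e+01,  1.23361107e+00, -2.36172295e+01,
        1.68227835e-02,  6.44515749e-03,  2.00868647e-05]), 'eef_pos': array([ 188.83652853, -542.82699837,  230.83039161]), 'tcp_rot': array([-0.6971482 , -0.11819051,  0.6972984 , -0.11743226]), 'wrist_force': array([-0.49320597,  0.28590738, -0.71294652]), 'torque': array([ 0.00206393,  0.00398824, -0.00664041]), 'width': 85.4125754141359}
top {'intrinsics': array([[440.19831303,   0.        , 314.01220429],
       [  0.        , 440.19831303, 203.15837682],
       [  0.        ,   0.        ,   1.        ]]), 'rvec': array([ 2.15682992, -2.13147436,  0.14898509]), 'tvec': array([  -2.44474846,  449.74176237, 1300.10551467])}
side {'intrinsics': array([[448.06569149,   0.        , 317.12706157],
       [  0.        , 448.06569149, 195.45729747],
       [  0.        ,   0.        ,   1.        ]]), 'rvec': array([ 0.53232742, -2.78622501,  1.03758495]), 'tvec': array([ 422.10991207,  163.31308994, 1085.03102548])}
```

View pics/top0.png

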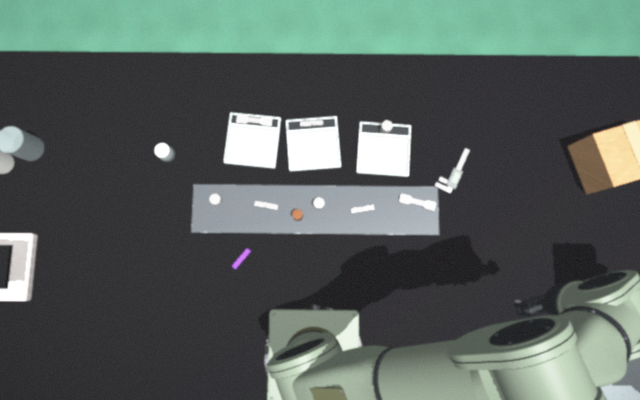

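View pics/side0.png

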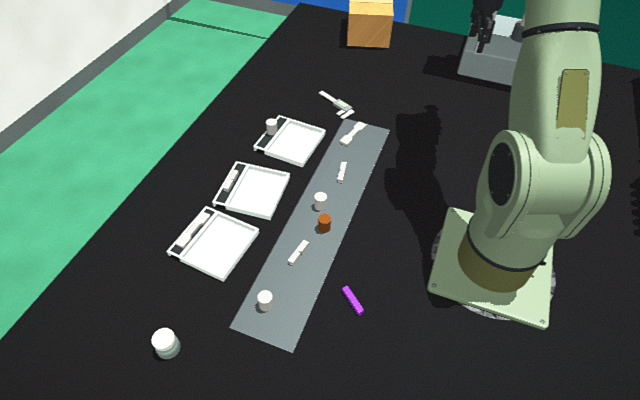

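The top picture shows +y left and +x up. In the top view the candidates are:
- white cylinders at (215,199) and (319,202), with the brown decoy at (297,214)
- white bars at (266,206) and (363,209), with the purple decoy at (241,259)
- the bone at (418,202)
- fixed samples on the tray shelves at (387,126), (312,123) and (254,119)

I'll check these in a crop.

```bash
python3 - <<'E'
import cv2
t=cv2.imread("pics/top0.png"); s=cv2.imread("pics/side0.png")
cv2.imwrite("pics/c1.png",cv2.resize(t[105:240,185:320],None,fx=4.4,fy=4.4,interpolation=cv2.INTER_CUBIC))
cv2.imwrite("pics/c2.png",cv2.resize(t[105:240,310:475],None,fx=4.4,fy=4.4,interpolation=cv2.INTER_CUBIC))
cv2.imwrite("pics/c3.png",cv2.resize(s[85:360,150:400],None,fx=2.18,fy=2.18,interpolation=cv2.INTER_CUBIC))
E
```

```text
(no output)
```

View pics/c1.png

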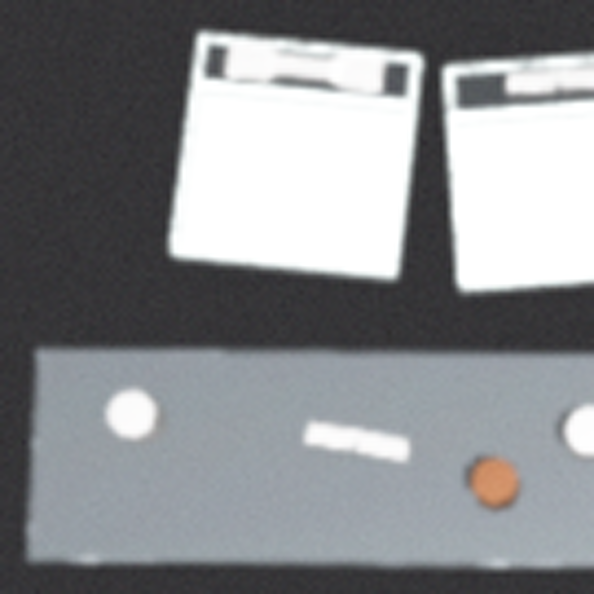

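View pics/c2.png

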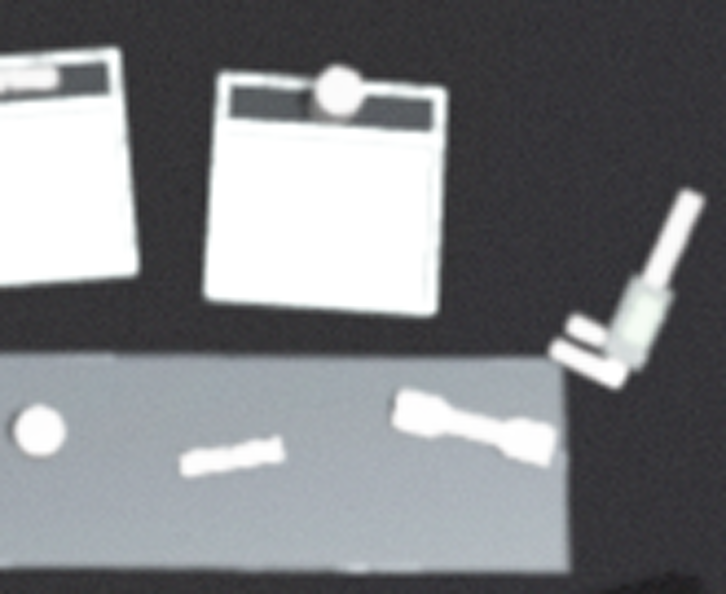

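View pics/c3.png

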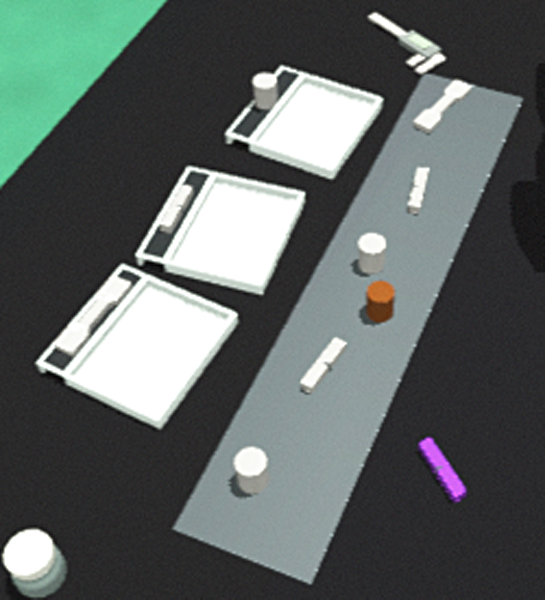

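The crops confirm the choice. The five white/steel specimens are on the mat, and the brown cylinder and purple bar are decoys. The trays, left to right, are bone, bar and cylinder. Next I'll measure positions.

```bash
cat > vis.py <<'E'
import numpy as np, cv2
from scipy.optimize import minimize
from rig import optics, telemetry
def cam(n):
    c=optics.calibration(n); return c["intrinsics"],c["rvec"],c["tvec"]
def proj(n,P):
    K,r,t=cam(n); return cv2.projectPoints(np.array(P,float).reshape(-1,3),r,t,K,None)[0].reshape(-1,2)
def back(n,uv,z):
    K,r,t=cam(n); R=cv2.Rodrigues(r)[0]; C=-R.T@t
    d=(np.linalg.inv(K)@np.c_[np.array(uv,float).reshape(-1,2),np.ones(np.size(uv)//2)].T).T@R
    return C+d*((z-C[2])/d[:,2])[:,None]
def boxparts(lx,ly,h): return [np.array([[a*lx/2,b*ly/2,c] for a in(-1,1) for b in(-1,1) for c in(0,h)])]
a=np.linspace(0,2*np.pi,32)
CYL=[np.vstack([np.c_[16*np.cos(a),16*np.sin(a),0*a+z] for z in(0,40)])]
BAR=boxparts(70,14,14)
e=boxparts(30,26,10)[0]
BONE=[e+[40,0,0],e-[40,0,0],boxparts(50,14,10)[0]]
TRAY=boxparts(124,158,18)
def render(n,parts,x,y,yaw,z0,win,S=8):
    u0,v0,u1,v1=win; m=np.zeros(((v1-v0)*S,(u1-u0)*S),np.uint8)
    R=np.array([[np.cos(yaw),-np.sin(yaw),0],[np.sin(yaw),np.cos(yaw),0],[0,0,1]])
    for p in parts:
        q=(proj(n,p@R.T+[x,y,z0])-[u0-.5,v0-.5])*S-.5
        cv2.fillConvexPoly(m,cv2.convexHull(np.round(q*16).astype(np.int32)),255,cv2.LINE_AA,4)
    return cv2.GaussianBlur(cv2.resize(m,(u1-u0,v1-v0),interpolation=cv2.INTER_AREA).astype(np.float32)/255,(0,0),.6)
def fit(n,img,parts,x0,z0,win,lo,hi,free=3):
    u0,v0,u1,v1=win
    g=img[v0:v1,u0:u1].astype(np.float32).min(axis=2)
    g=np.clip((g-lo)/(hi-lo),0,1)
    x0=np.array(x0,float)
    f=lambda p:((render(n,parts,x0[0]+p[0],x0[1]+p[1],x0[2]+(p[2]*.02 if free==3 else 0),z0,win)-g)**2).sum()
    sim=np.vstack([np.zeros(free),4*np.eye(free)])
    r=minimize(f,np.zeros(free),method="Nelder-Mead",options=dict(initial_simplex=sim,xatol=.03,fatol=1e-3))
    o=x0.copy(); o[:2]+=r.x[:2]; 
    if free==3:o[2]+=r.x[2]*.02
    return o,r.fun
E
python3 - <<'E'
from vis import *
t=cv2.imread("pics/top0.png"); s=cv2.imread("pics/side0.png")
print([t[v,u].min() for u,v in((215,199),(230,220),(266,206))],[s[v,u].min() for u,v in((265,297),(265,307),(300,250),(280,320))])
for name,P,uv,z,yaw,zt in [("cylA",CYL,(215,199),2,0,42),("cylB",CYL,(319,202),2,0,42),("barA",BAR,(266,206),2,1.4,16),("barB",BAR,(363,209),2,1.75,16),("bone",BONE,(418,202),2,1.37,12)]:
    b=back("top",uv,zt)[0]; w=24 if name=="bone" else 17
    o,e=fit("top",t,P,[b[0],b[1],yaw],z,(uv[0]-w,uv[1]-15,uv[0]+w,uv[1]+15),170,235,2 if P is CYL else 3)
    c=proj("side",[o[0],o[1],z+(zt-z)/2])[0].round().astype(int)
    w=30 if name=="bone" else 20
    o2,e2=fit("side",s,P,o,z,(c[0]-w,c[1]-w,c[0]+w,c[1]+w),150,210,2 if P is CYL else 3)
    print(name,o.round(2),round(e,1),o2.round(2),round(e2,1))
for name,uv,yaw in[("bone",(252,140),-.05),("bar",(313,143),.05),("cyl",(384,149),-.03)]:
    b=back("top",uv,18)[0]
    # tray with shelf: find outline by bright contour
    u,v=uv; g=(t[v-45:v+40,u-40:u+40].min(2)>150).astype(np.uint8)
    c=max(cv2.findContours(g,cv2.RETR_EXTERNAL,cv2.CHAIN_APPROX_NONE)[0],key=cv2.contourArea).reshape(-1,2)+[u-40,v-45]
    r=cv2.minAreaRect(back("top",c.astype(float),18)[:,:2].astype(np.float32)); print("tray",name,r)
    print(cv2.boxPoints(r).round(1).tolist())
E
```

```text
[np.uint8(251), np.uint8(155), np.uint8(240)] [np.uint8(247), np.uint8(143), np.uint8(252), np.uint8(142)]
cylA [461.24 307.09   0.  ] 15.3 [464.71 293.32   0.  ] 96.0
cylB [453.25 -11.46   0.  ] 3.0 [453.77 -21.68   0.  ] 93.3
barA [446.44 151.5    1.4 ] 2.0 [446.38 146.4    1.39] 26.1
barB [ 438.43 -145.26    1.75] 3.0 [ 437.58 -149.7     1.75] 13.3
bone [ 461.9  -315.59    1.33] 12.2 [ 460.65 -319.09    1.33] 153.6
tray bone ((650.3836059570312, 199.62066650390625), (164.55360412597656, 166.85641479492188), 84.81163024902344)
[[559.9000244140625, 125.19999694824219], [726.0, 110.0999984741211], [740.9000244140625, 274.0], [574.7000122070312, 289.1000061035156]]
tray bar ((641.56787109375, 8.881446838378906), (167.50308227539062, 164.31295776367188), 5.066782474517822)
[[550.9000244140625, 83.30000305175781], [565.4000244140625, -80.4000015258789], [732.2000122070312, -65.5999984741211], [717.7000122070312, 98.0999984741211]]
tray cyl ((631.197021484375, -212.04623413085938), (164.8676300048828, 176.42955017089844), 86.46517944335938)
[[538.0999755859375, -288.8999938964844], [714.2000122070312, -299.79998779296875], [724.2999877929688, -135.1999969482422], [548.2000122070312, -124.30000305175781]]
```

```bash
cat > go.py <<'E'
import sys,numpy as np
from scipy.spatial.transform import Rotation as Ro
from rig import telemetry
s=telemetry.get_state(); R=Ro.from_quat(s["tcp_rot"]).as_matrix(); p=s["eef_pos"]
def go(x,y,z,ang):  # ang: jaw axis direction in world, deg (mod 180)
    d=np.array([x,y,z])-p; cur=np.degrees(np.arctan2(R[1,1],R[0,1]))
    w=(ang-cur+90)%180-90   # world z turn
    yaw=w*np.sign(R[2,0])
    print("dp mm",(R.T@d).round(1),"yaw",round(yaw,1),"alt",round(yaw-180*np.sign(yaw),1))
print("t",round(s["t"],2),"pos",p.round(1),"jaw",round(np.degrees(np.arctan2(R[1,1],R[0,1])),1),"xaxis",R[:,0].round(3),"w",round(s["width"],1),"F",s["wrist_force"].round(1),"q",s["q"].round(2))
a=list(map(float,sys.argv[1:]))
for i in range(0,len(a),4): go(*a[i:i+4])
E
python3 go.py 461.9 -315.6 120 -13.8
```

```text
t 0.1 pos [ 188.9 -542.8  230.9] jaw -70.8 xaxis [-0.     0.001 -1.   ] w 85.6 F [-0.8  0.2 -0. ] q [ 1.19  0.71 -0.03  1.48  0.02  0.95 -0.08]
dp mm [ 111.  -124.8 -332.6] yaw -57.0 alt 123.0
```

```bash
python3 -m jog '[{"dp":[0.111,-0.125,-0.333],"yaw":-57,"hand":1},{"dp":[0.111,-0.125,-0.333],"yaw":-57,"hand":1},{"dp":[0.111,-0.125,-0.333],"yaw":-57,"hand":1},{"dp":[0.111,-0.125,-0.333],"yaw":-57,"hand":1},{"dp":[0.111,-0.125,-0.333],"yaw":-57,"hand":0},{"dp":[0.111,-0.125,-0.333],"yaw":-57,"hand":0},{"dp":[0.111,-0.125,-0.333],"yaw":-57,"hand":0},{"dp":[0.111,-0.125,-0.333],"yaw":-57,"hand":0},{"dp":[0.111,-0.125,-0.333],"yaw":-57,"hand":0},{"dp":[0.111,-0.125,-0.333],"yaw":-57,"hand":0}]' 60; python3 go.py 461.9 -315.6 40 -13.8
python3 - <<'E'
from vis import *
t=optics.snapshot("top");s=optics.snapshot("side")
cv2.imwrite("pics/t1.png",cv2.resize(t[100:300,300:520],None,fx=2.7,fy=2.7,interpolation=cv2.INTER_CUBIC)); cv2.imwrite("pics/s1.png",s)
E
```

```text
t: 1.1
eef_pos: [462.0, -315.7, 120.0]
tcp_rot: [-0.556, -0.436, 0.557, -0.436]
wrist_force: [-0.1, -0.0, 0.3]
width: 42.8
t 1.1 pos [ 462.  -315.7  120. ] jaw -13.8 xaxis [-0.001  0.    -1.   ] w 42.8 F [-0.1 -0.   0.3] q [ 0.65  0.84 -0.22  1.67  0.26  0.67  0.06]
dp mm [80.  -0.  -0.1] yaw -0.0 alt 180.0
```

View pics/s1.png

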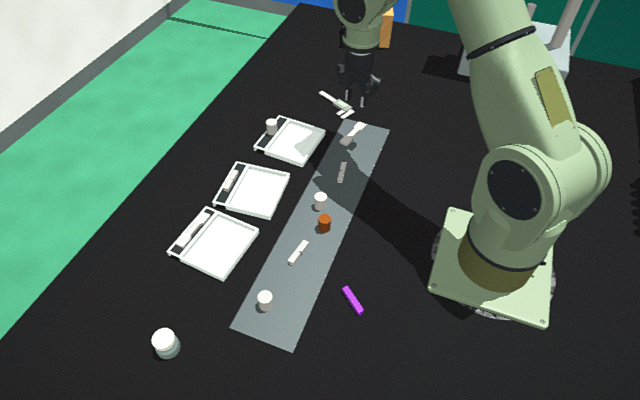

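View pics/t1.png

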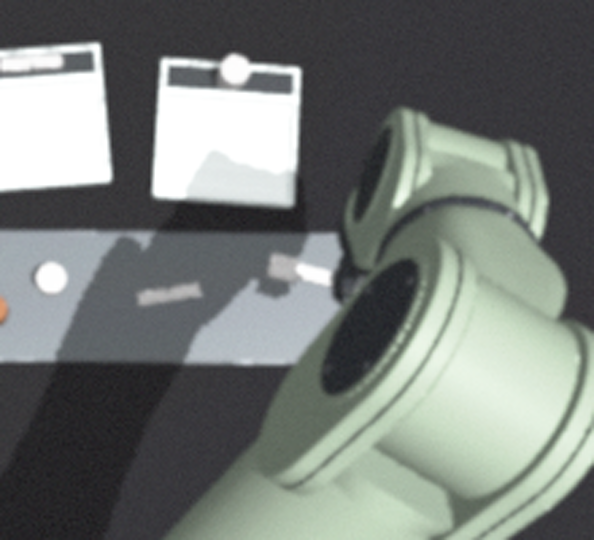

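```bash
python3 - <<'E'
from vis import *
s=cv2.imread("pics/s1.png")
for P in([462,-315.7,120],[462,-315.7,12],[462,-315.7,139]):print(proj("side",P),proj("top",P))
R=lambda th:np.array([[np.cos(th),-np.sin(th),0],[np.sin(th),np.cos(th),0],[0,0,1]])
c=s[70:160,310:410].copy();c=cv2.resize(c,None,fx=6,fy=6,interpolation=cv2.INTER_CUBIC)
for z in(2,12):
  for dx,dy in((55,13),(55,-13),(-55,13),(-55,-13),(0,0)):
    q=(proj("side",R(1.33)@[dx,dy,0]+[461.9,-315.6,z])[0]-[310,70])*6+3
    cv2.circle(c,tuple(int(v) for v in q),3,(0,0,255) if z==12 else (255,0,0),-1)
q=(proj("side",[462,-315.7,120])[0]-[310,70])*6+3;cv2.circle(c,tuple(int(v) for v in q),3,(0,255,0),-1)
cv2.imwrite("pics/s1c.png",c)
E
```

```text
[[354.72183175 102.85668255]] [[426.49176159 195.70989373]]
[[352.16447285 131.32214336]] [[417.76075275 201.34536536]]
[[355.20556287  97.47236625]] [[428.18511879 194.61690818]]
```

View pics/s1c.png

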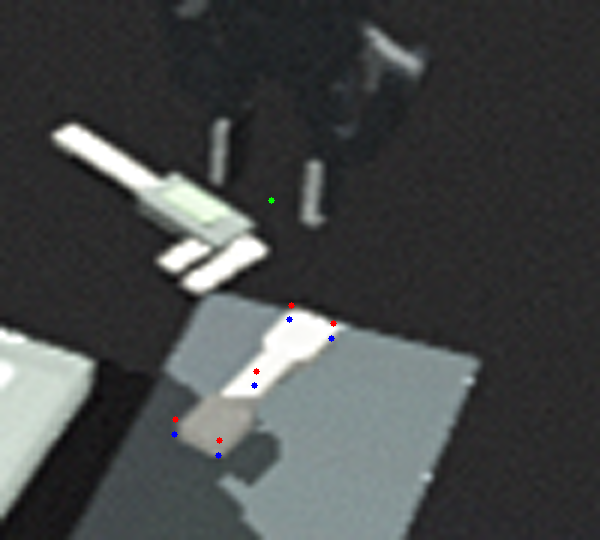

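Overlaying the model on the image lines up with the bone, so I'll descend and grip the waist.

```bash
python3 -m jog '[{"dp":[0.05,0,0],"yaw":0,"hand":0},{"dp":[0.09,0,0],"yaw":0,"hand":0},{"dp":[0.115,0,0],"yaw":0,"hand":0},{"dp":[0.115,0,0],"yaw":0,"hand":0},{"dp":[0.115,0,0],"yaw":0,"hand":-1},{"dp":[0.115,0,0],"yaw":0,"hand":-1},{"dp":[0.115,0,0],"yaw":0,"hand":-1},{"dp":[0.115,0,0],"yaw":0,"hand":-1},{"dp":[0.115,0,0],"yaw":0,"hand":-1},{"dp":[0.115,0,0],"yaw":0,"hand":-1}]' 60; python3 go.py
```

```text
t: 2.2
eef_pos: [462.7, -316.3, 7.1]
tcp_rot: [0.557, 0.435, -0.557, 0.437]
wrist_force: [-1.9, 0.6, 9.7]
width: 11.6
t 2.2 pos [ 462.7 -316.3    7.1] jaw -13.9 xaxis [ 0.002 -0.001 -1.   ] w 11.6 F [-1.9  0.6  9.7] q [ 0.62  1.03 -0.15  1.71  0.32  0.43  0.01]
```

```bash
python3 -m jog '[{"dp":[-0.02,0,0],"yaw":0,"hand":-1},{"dp":[-0.06,0,0],"yaw":0,"hand":-1},{"dp":[-0.06,0,0],"yaw":0,"hand":-1},{"dp":[-0.06,0,0],"yaw":0,"hand":-1}]'; python3 go.py
python3 - <<'E'
from vis import *
s=optics.snapshot("side")
cv2.imwrite("pics/s2.png",cv2.resize(s[60:160,290:430],None,fx=5,fy=5,interpolation=cv2.INTER_CUBIC))
E
```

```text
t: 2.6
eef_pos: [462.8, -316.1, 66.9]
tcp_rot: [0.557, 0.435, -0.556, 0.437]
wrist_force: [0.6, 0.2, -1.6]
width: 11.5
t 2.6 pos [ 462.8 -316.1   66.9] jaw -13.8 xaxis [ 0.002 -0.001 -1.   ] w 11.5 F [ 0.6  0.2 -1.6] q [ 0.64  0.92 -0.19  1.7   0.29  0.54  0.03]
```

View pics/s2.png

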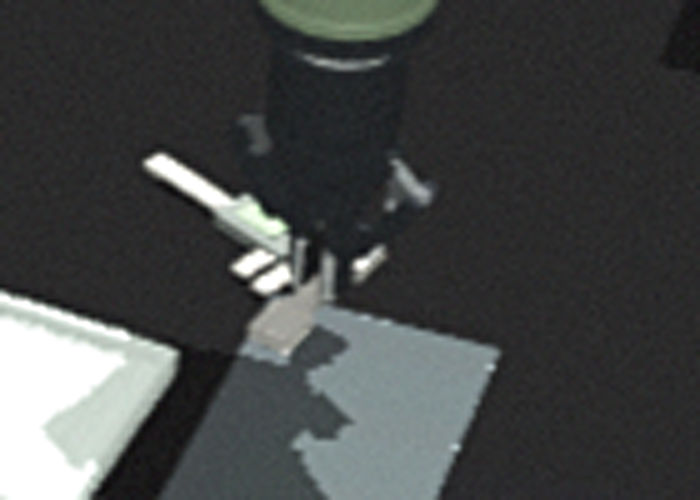

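The bone is held level, and the 1.6 N load matches its mass. Next I'll carry it to the left tray.

```bash
python3 go.py 632.2 201.2 110 -5.2
```

```text
t 2.65 pos [ 462.4 -315.8   65.9] jaw -13.8 xaxis [ 0.001 -0.001 -1.   ] w 11.7 F [ 0.7  0.5 -2. ] q [ 0.64  0.93 -0.19  1.7   0.29  0.54  0.03]
dp mm [ -44.3   41.3 -542.6] yaw -8.6 alt 171.4
```

```bash
python3 -m jog '[{"dp":[-0.044,0.004,-0.04],"yaw":0,"hand":-1},{"dp":[-0.044,0.041,-0.543],"yaw":-8.6,"hand":-1},{"dp":[-0.044,0.041,-0.543],"yaw":-8.6,"hand":-1},{"dp":[-0.044,0.041,-0.543],"yaw":-8.6,"hand":-1},{"dp":[-0.044,0.041,-0.543],"yaw":-8.6,"hand":-1},{"dp":[-0.044,0.041,-0.543],"yaw":-8.6,"hand":-1},{"dp":[-0.044,0.041,-0.543],"yaw":-8.6,"hand":-1},{"dp":[-0.044,0.041,-0.543],"yaw":-8.6,"hand":-1},{"dp":[-0.044,0.041,-0.543],"yaw":-8.6,"hand":-1},{"dp":[-0.044,0.041,-0.543],"yaw":-8.6,"hand":-1}]'; python3 go.py 632.2 201.2 110 -5.2
```

```text
t: 3.65
eef_pos: [613.0, 146.0, 107.9]
tcp_rot: [-0.522, -0.477, 0.523, -0.477]
wrist_force: [1.4, 0.0, -1.6]
width: 11.3
t 3.65 pos [613.  146.  107.9] jaw -5.2 xaxis [-0.001 -0.    -1.   ] w 11.3 F [ 1.4  0.  -1.6] q [-0.22  0.94 -0.14  1.4   0.15  0.81 -0.5 ]
dp mm [ -2.2  14.1 -56.7] yaw -0.0 alt 180.0
```

```bash
python3 -m jog '[{"dp":[0,0,0],"yaw":0,"hand":-1},{"dp":[0,0,0],"yaw":0,"hand":-1},{"dp":[0,0,0],"yaw":0,"hand":-1}]'; python3 go.py 632.2 201.2 40 -5.2
```

```text
t: 3.95
eef_pos: [612.8, 142.9, 108.0]
tcp_rot: [-0.522, -0.476, 0.523, -0.477]
wrist_force: [1.4, -0.8, -0.9]
width: 11.4
t 3.95 pos [612.8 142.9 108. ] jaw -5.3 xaxis [-0.001 -0.001 -1.   ] w 11.4 F [ 1.4 -0.8 -0.9] q [-0.22  0.94 -0.14  1.4   0.15  0.81 -0.5 ]
dp mm [ 67.9  14.  -59.9] yaw -0.1 alt 179.9
```

```bash
python3 -m jog '[{"dp":[0.0,0.014,-0.06],"yaw":0,"hand":-1},{"dp":[0.0,0.014,-0.06],"yaw":0,"hand":-1},{"dp":[0.03,0.014,-0.06],"yaw":0,"hand":-1},{"dp":[0.068,0.014,-0.06],"yaw":0,"hand":-1},{"dp":[0.068,0.014,-0.06],"yaw":0,"hand":-1},{"dp":[0.068,0.014,-0.06],"yaw":0,"hand":-1}]'; python3 go.py 632.2 201.2 10 -5.2
python3 - <<'E'
from vis import *
s=optics.snapshot("side");t=optics.snapshot("top")
cv2.imwrite("pics/s3.png",cv2.resize(s[150:300,150:300],None,fx=4,fy=4,interpolation=cv2.INTER_CUBIC))
cv2.imwrite("pics/t3.png",cv2.resize(t[100:200,200:300],None,fx=4,fy=4,interpolation=cv2.INTER_CUBIC))
E
```

```text
t: 4.55
eef_pos: [632.6, 201.6, 41.2]
tcp_rot: [-0.522, -0.476, 0.523, -0.476]
wrist_force: [0.6, 0.0, -1.3]
width: 11.6
t 4.55 pos [632.6 201.6  41.2] jaw -5.3 xaxis [-0. -0. -1.] w 11.6 F [ 0.6  0.  -1.3] q [-0.31  1.08 -0.12  1.28  0.15  0.79 -0.56]
dp mm [31.2 -0.4  0.4] yaw -0.1 alt 179.9
```

View pics/s3.png

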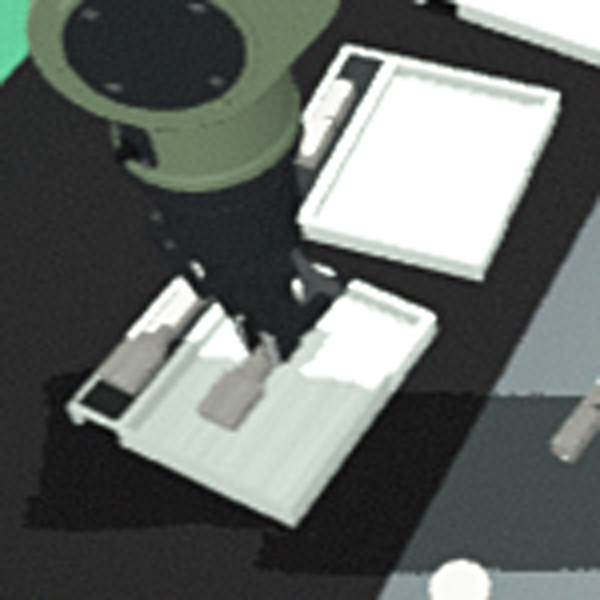

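View pics/t3.png

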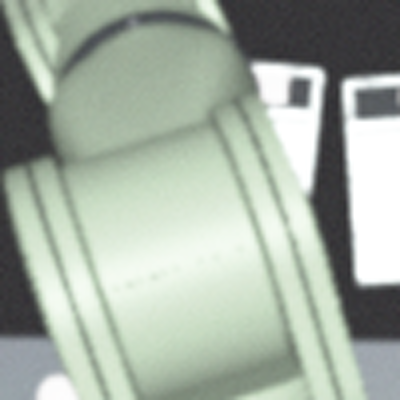

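The bone is centred over the left tray and parallel to its long side. I'll lower and release it.

```bash
python3 -m jog '[{"dp":[0.02,0,0],"yaw":0,"hand":-1},{"dp":[0.029,0,0],"yaw":0,"hand":-1},{"dp":[0.031,0,0],"yaw":0,"hand":-1},{"dp":[0.031,0,0],"yaw":0,"hand":-1},{"dp":[0.031,0,0],"yaw":0,"hand":-1}]'; python3 go.py 632.2 201.2 10 -5.2
```

```text
t: 5.15
eef_pos: [632.8, 202.6, 10.4]
tcp_rot: [0.523, 0.477, -0.522, 0.477]
wrist_force: [-0.4, -0.4, -0.2]
width: 11.1
t 5.15 pos [632.8 202.6  10.4] jaw -5.2 xaxis [ 0.001  0.    -1.   ] w 11.1 F [-0.4 -0.4 -0.2] q [-0.31  1.13 -0.11  1.28  0.15  0.74 -0.57]
dp mm [ 0.4 -0.5  1.5] yaw -0.0 alt 180.0
```

```bash
python3 -m jog '[{"dp":[0.001,0,0.001],"yaw":0,"hand":-1},{"dp":[0.001,0,0.001],"yaw":0,"hand":-0.4},{"dp":[0.001,0,0.001],"yaw":0,"hand":-0.4},{"dp":[0.001,0,0.001],"yaw":0,"hand":-0.4},{"dp":[0.0,0,0.001],"yaw":0,"hand":-0.3},{"dp":[-0.03,0,0.001],"yaw":0,"hand":-0.3},{"dp":[-0.07,0,0.001],"yaw":0,"hand":-0.3},{"dp":[-0.11,0,0.001],"yaw":0,"hand":-0.2},{"dp":[-0.11,0,0.001],"yaw":0,"hand":-0.2},{"dp":[-0.11,0,0.001],"yaw":0,"hand":-0.2}]'; python3 go.py 461.3 307 110 -5 446.4 151.5 110 -9.8
```

```text
t: 6.15
eef_pos: [632.6, 201.6, 120.3]
tcp_rot: [0.523, 0.477, -0.522, 0.477]
wrist_force: [-0.5, -0.3, -0.5]
width: 34.1
t 6.15 pos [632.6 201.6 120.3] jaw -5.2 xaxis [ 0.001  0.001 -1.   ] w 34.1 F [-0.5 -0.3 -0.5] q [-0.3   0.98 -0.13  1.24  0.13  0.93 -0.55]
dp mm [  10.1 -180.1  -89.4] yaw -0.2 alt 179.8
dp mm [  10.  -180.8   66.8] yaw 4.6 alt -175.4
```

```bash
python3 -m jog '[{"dp":[0.01,-0.181,0.067],"yaw":4.6,"hand":-0.1},{"dp":[0.01,-0.181,0.067],"yaw":4.6,"hand":-0.1},{"dp":[0.01,-0.181,0.067],"yaw":4.6,"hand":-0.1},{"dp":[0.01,-0.181,0.067],"yaw":4.6,"hand":-0.1},{"dp":[0.03,-0.181,0.067],"yaw":4.6,"hand":-0.1},{"dp":[0.07,-0.181,0.067],"yaw":4.6,"hand":-0.1},{"dp":[0.07,-0.181,0.067],"yaw":4.6,"hand":-0.1},{"dp":[0.07,-0.181,0.067],"yaw":4.6,"hand":-0.1},{"dp":[0.07,-0.181,0.067],"yaw":4.6,"hand":-0.1}]'; python3 go.py 446.4 151.5 9 -9.8
python3 - <<'E'
from vis import *
s=optics.snapshot("side");t=optics.snapshot("top")
cv2.imwrite("pics/s4.png",cv2.resize(s[150:340,150:350],None,fx=3,fy=3,interpolation=cv2.INTER_CUBIC))
cv2.imwrite("pics/t4.png",cv2.resize(t[100:220,200:300],None,fx=4,fy=4,interpolation=cv2.INTER_CUBIC))
E
```

```text
t: 7.05
eef_pos: [446.5, 151.4, 50.6]
tcp_rot: [0.541, 0.455, -0.541, 0.455]
wrist_force: [0.3, 0.4, 0.4]
width: 38.4
t 7.05 pos [446.5 151.4  50.6] jaw -9.8 xaxis [ 0.001  0.    -1.   ] w 38.4 F [0.3 0.4 0.4] q [-0.37  0.89 -0.05  2.02  0.16  0.23 -0.72]
dp mm [41.6 -0.1 -0.1] yaw -0.0 alt 180.0
```

View pics/s4.png

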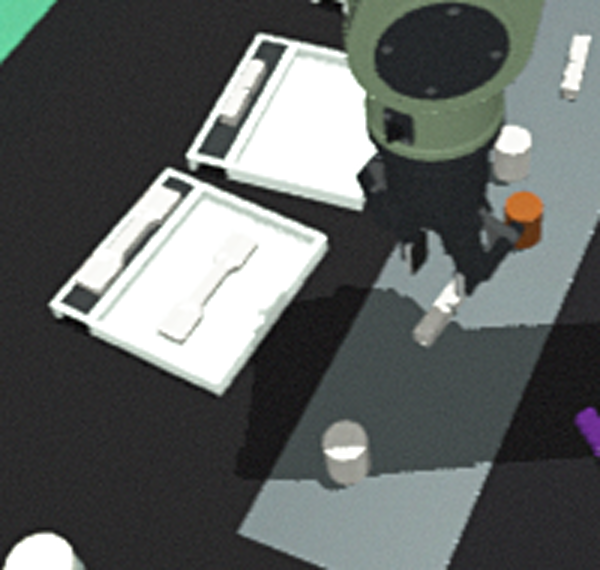

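View pics/t4.png

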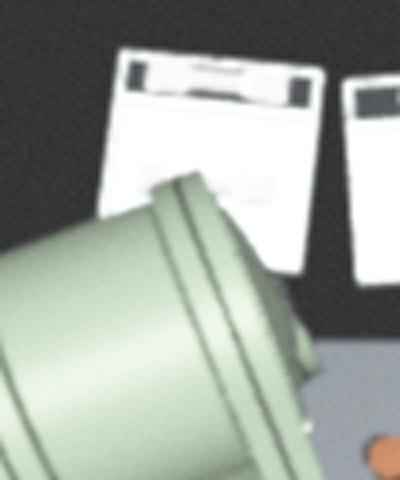

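The bone lies flat and centred. Next is the pick of bar A.

```bash
python3 -m jog '[{"dp":[0.03,0,0],"yaw":0,"hand":-0.1},{"dp":[0.042,0,0],"yaw":0,"hand":-0.1},{"dp":[0.042,0,0],"yaw":0,"hand":-0.1},{"dp":[0.042,0,0],"yaw":0,"hand":-1},{"dp":[0.042,0,0],"yaw":0,"hand":-1},{"dp":[0.042,0,0],"yaw":0,"hand":-1},{"dp":[0.042,0,0],"yaw":0,"hand":-1},{"dp":[0.042,0,0],"yaw":0,"hand":-1}]' 60; python3 go.py; python3 -m jog '[{"dp":[-0.02,0,0],"yaw":0,"hand":-1},{"dp":[-0.06,0,0],"yaw":0,"hand":-1},{"dp":[-0.1,0,0],"yaw":0,"hand":-1},{"dp":[-0.1,0,0],"yaw":0,"hand":-1},{"dp":[-0.1,0,0],"yaw":0,"hand":-1}]'; python3 go.py 644.5 9.1 110 5.1
python3 - <<'E'
from vis import *
s=optics.snapshot("side")
cv2.imwrite("pics/s5.png",cv2.resize(s[150:340,150:350],None,fx=3,fy=3,interpolation=cv2.INTER_CUBIC))
E
```

```text
t: 7.95
eef_pos: [446.3, 151.3, 8.6]
tcp_rot: [0.541, 0.455, -0.541, 0.455]
wrist_force: [0.1, -0.3, 8.7]
width: 11.7
t 7.95 pos [446.3 151.3   8.6] jaw -9.8 xaxis [ 0.001  0.    -1.   ] w 11.7 F [ 0.1 -0.3  8.7] q [-0.38  0.97 -0.03  2.03  0.16  0.14 -0.73]
t: 8.45
eef_pos: [446.4, 151.3, 108.6]
tcp_rot: [0.542, 0.455, -0.54, 0.456]
wrist_force: [-0.5, 0.5, -1.1]
width: 11.7
t 8.45 pos [446.4 151.3 108.6] jaw -9.8 xaxis [ 0.002  0.001 -1.   ] w 11.7 F [-0.5  0.5 -1.1] q [-0.35  0.77 -0.08  1.99  0.15  0.38 -0.71]
dp mm [ -1.1 219.5 106.3] yaw -14.9 alt 165.1
```

View pics/s5.png

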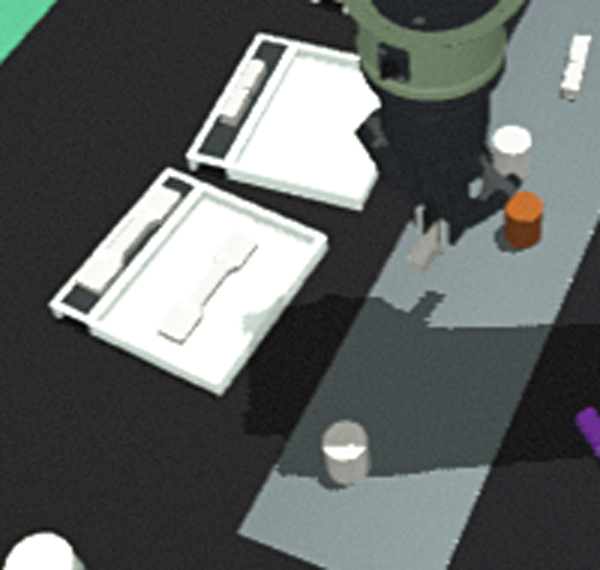

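```bash
python3 -m jog '[{"dp":[-0.001,0.22,0.106],"yaw":-14.9,"hand":-1},{"dp":[-0.001,0.22,0.106],"yaw":-14.9,"hand":-1},{"dp":[-0.001,0.22,0.106],"yaw":-14.9,"hand":-1},{"dp":[-0.001,0.22,0.106],"yaw":-14.9,"hand":-1},{"dp":[-0.001,0.22,0.106],"yaw":-14.9,"hand":-1},{"dp":[0.03,0.22,0.106],"yaw":-14.9,"hand":-1},{"dp":[0.068,0.22,0.106],"yaw":-14.9,"hand":-1},{"dp":[0.068,0.22,0.106],"yaw":-14.9,"hand":-1},{"dp":[0.068,0.22,0.106],"yaw":-14.9,"hand":-1}]'; python3 go.py 645.2 9.2 11 5.1
python3 - <<'E'
from vis import *
s=optics.snapshot("side")
cv2.imwrite("pics/s6.png",cv2.resize(s[100:260,200:350],None,fx=3.7,fy=3.7,interpolation=cv2.INTER_CUBIC))
E
```

```text
t: 9.4
eef_pos: [644.3, 9.6, 39.4]
tcp_rot: [0.477, 0.522, -0.478, 0.521]
wrist_force: [0.6, 0.3, 0.3]
width: 11.8
t 9.4 pos [644.3   9.6  39.4] jaw 5.1 xaxis [-0.001  0.    -1.   ] w 11.8 F [0.6 0.3 0.3] q [ 0.04  1.06 -0.24  1.36  0.3   0.75 -0.21]
dp mm [28.4  0.9  0.5] yaw 0.0 alt -180.0
```

View pics/s6.png

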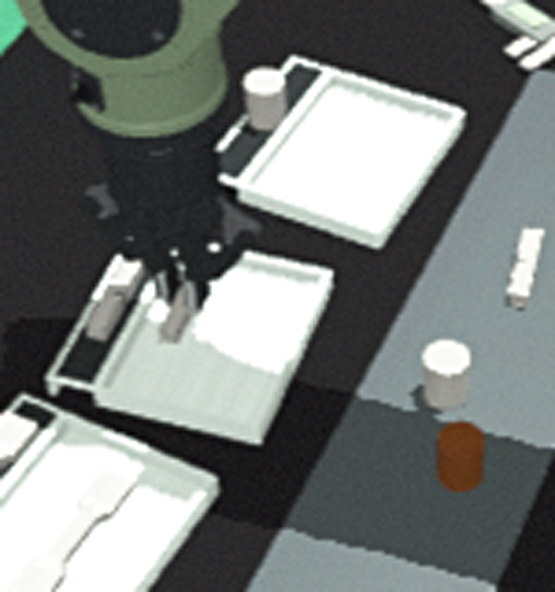

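Bar A is over the far half of the bar tray, parallel to the long side. I'll lower it and release with a small opening.

```bash
python3 -m jog '[{"dp":[0.02,0,0],"yaw":0,"hand":-1},{"dp":[0.027,0,0],"yaw":0,"hand":-1},{"dp":[0.028,0,0],"yaw":0,"hand":-1},{"dp":[0.028,0,0],"yaw":0,"hand":-1},{"dp":[0.028,0,0],"yaw":0,"hand":-1}]'; python3 go.py 645.2 9.2 10.6 5.1
```

```text
t: 9.95
eef_pos: [645.1, 9.3, 12.5]
tcp_rot: [0.478, 0.521, -0.477, 0.522]
wrist_force: [-0.1, 0.3, -1.3]
width: 11.9
t 9.95 pos [645.1   9.3  12.5] jaw 5.1 xaxis [ 0.001  0.    -1.   ] w 11.9 F [-0.1  0.3 -1.3] q [ 0.04  1.1  -0.23  1.37  0.31  0.7  -0.22]
dp mm [1.9 0.1 0.2] yaw -0.0 alt 180.0
```

```bash
python3 -m jog '[{"dp":[0.0,0,0],"yaw":0,"hand":-0.5},{"dp":[0.0,0,0],"yaw":0,"hand":-0.4},{"dp":[0.0,0,0],"yaw":0,"hand":-0.4},{"dp":[0.0,0,0],"yaw":0,"hand":-0.4},{"dp":[-0.03,0,0],"yaw":0,"hand":-0.4},{"dp":[-0.07,0,0],"yaw":0,"hand":-0.3},{"dp":[-0.1,0,0],"yaw":0,"hand":-0.1},{"dp":[-0.1,0,0],"yaw":0,"hand":-0.1}]'; python3 go.py 438.4 -145.3 110 10.3
```

```text
t: 10.75
eef_pos: [646.4, 9.4, 115.5]
tcp_rot: [0.479, 0.52, -0.476, 0.523]
wrist_force: [-0.3, 0.1, -0.4]
width: 38.6
t 10.75 pos [646.4   9.4 115.5] jaw 5.1 xaxis [ 0.006  0.    -1.   ] w 38.6 F [-0.3  0.1 -0.4] q [ 0.05  0.96 -0.26  1.33  0.28  0.88 -0.19]
dp mm [   4.2 -220.8  135.7] yaw -5.2 alt 174.8
```

```bash
python3 -m jog '[{"dp":[0.0,-0.22,0.136],"yaw":-5.2,"hand":-0.1},{"dp":[0.0,-0.22,0.136],"yaw":-5.2,"hand":-0.1},{"dp":[0.0,-0.22,0.136],"yaw":-5.2,"hand":-0.1},{"dp":[0.0,-0.22,0.136],"yaw":-5.2,"hand":-0.1},{"dp":[0.0,-0.22,0.136],"yaw":-5.2,"hand":-0.1},{"dp":[0.03,-0.22,0.136],"yaw":-5.2,"hand":-0.1},{"dp":[0.06,-0.22,0.136],"yaw":-5.2,"hand":-0.1},{"dp":[0.06,-0.22,0.136],"yaw":-5.2,"hand":-0.1},{"dp":[0.06,-0.22,0.136],"yaw":-5.2,"hand":-0.1},{"dp":[0.06,-0.22,0.136],"yaw":-5.2,"hand":-0.1}]'; python3 go.py 438.4 -145.3 8.6 10.3
python3 - <<'E'
from vis import *
s=optics.snapshot("side")
cv2.imwrite("pics/s7.png",cv2.resize(s[90:250,210:410],None,fx=3.5,fy=3.5,interpolation=cv2.INTER_CUBIC))
E
```

```text
t: 11.75
eef_pos: [438.1, -145.5, 52.5]
tcp_rot: [0.453, 0.543, -0.453, 0.543]
wrist_force: [-0.5, 0.6, 0.6]
width: 38.4
t 11.75 pos [ 438.1 -145.5   52.5] jaw 10.3 xaxis [ 0.001 -0.    -1.   ] w 38.4 F [-0.5  0.6  0.6] q [ 0.33  0.88 -0.15  2.06  0.49  0.24 -0.06]
dp mm [43.9  0.2 -0.2] yaw 0.0 alt -180.0
```

View pics/s7.png

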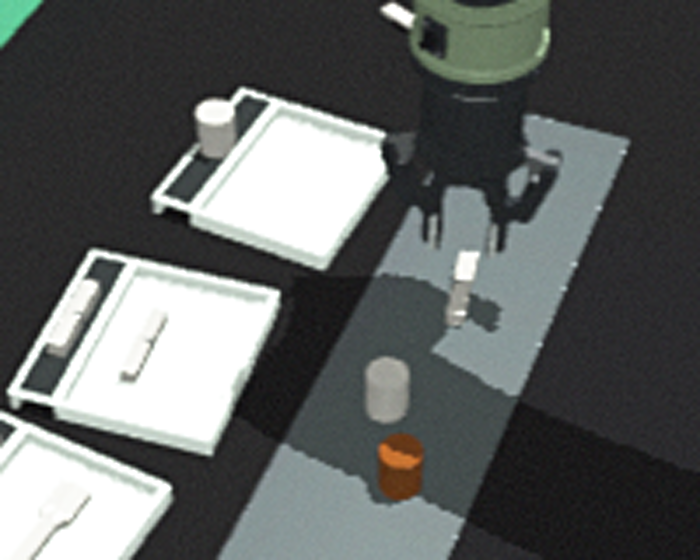

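Bar A lies flat in the far half of its tray, and the gripper is over bar B.

```bash
python3 -m jog '[{"dp":[0.03,0,0],"yaw":0,"hand":-0.1},{"dp":[0.044,0,0],"yaw":0,"hand":-0.1},{"dp":[0.044,0,0],"yaw":0,"hand":-0.1},{"dp":[0.044,0,0],"yaw":0,"hand":-1},{"dp":[0.044,0,0],"yaw":0,"hand":-1},{"dp":[0.044,0,0],"yaw":0,"hand":-1},{"dp":[0.044,0,0],"yaw":0,"hand":-1},{"dp":[0.044,0,0],"yaw":0,"hand":-1}]' 60; python3 go.py; python3 -m jog '[{"dp":[-0.02,0,0],"yaw":0,"hand":-1},{"dp":[-0.06,0,0],"yaw":0,"hand":-1},{"dp":[-0.1,0,0],"yaw":0,"hand":-1},{"dp":[-0.1,0,0],"yaw":0,"hand":-1},{"dp":[-0.1,0,0],"yaw":0,"hand":-1}]'; python3 go.py 601.4 5.4 108 5.1
```

```text
t: 12.6
eef_pos: [438.1, -145.8, 8.8]
tcp_rot: [0.454, 0.542, -0.453, 0.543]
wrist_force: [-1.1, 0.8, 9.3]
width: 11.7
t 12.6 pos [ 438.1 -145.8    8.8] jaw 10.3 xaxis [ 0.002 -0.    -1.   ] w 11.7 F [-1.1  0.8  9.3] q [ 0.29  0.97 -0.07  2.07  0.51  0.12 -0.08]
t: 13.1
eef_pos: [438.0, -146.1, 108.8]
tcp_rot: [0.454, 0.542, -0.453, 0.543]
wrist_force: [-0.6, -0.6, -0.6]
width: 11.9
t 13.1 pos [ 438.  -146.1  108.8] jaw 10.2 xaxis [ 0.002 -0.001 -1.   ] w 11.9 F [-0.6 -0.6 -0.6] q [ 0.39  0.77 -0.25  2.02  0.45  0.4  -0.03]
dp mm [   1.   187.8 -120. ] yaw 5.1 alt -174.9
```

```bash
python3 -m jog '[{"dp":[0.0,0.188,-0.12],"yaw":5.1,"hand":-1},{"dp":[0.0,0.188,-0.12],"yaw":5.1,"hand":-1},{"dp":[0.0,0.188,-0.12],"yaw":5.1,"hand":-1},{"dp":[0.0,0.188,-0.12],"yaw":5.1,"hand":-1},{"dp":[0.0,0.188,-0.12],"yaw":5.1,"hand":-1},{"dp":[0.03,0.188,-0.12],"yaw":5.1,"hand":-1},{"dp":[0.068,0.188,-0.12],"yaw":5.1,"hand":-1},{"dp":[0.068,0.188,-0.12],"yaw":5.1,"hand":-1},{"dp":[0.068,0.188,-0.12],"yaw":5.1,"hand":-1}]'; python3 go.py 601.4 5.4 11 5.1
python3 - <<'E'
from vis import *
s=optics.snapshot("side")
cv2.imwrite("pics/s8.png",cv2.resize(s[100:260,200:350],None,fx=3.7,fy=3.7,interpolation=cv2.INTER_CUBIC))
E
```

```text
t: 14.0
eef_pos: [600.9, 6.0, 39.6]
tcp_rot: [0.477, 0.522, -0.477, 0.522]
wrist_force: [0.6, -0.3, -0.4]
width: 11.7
t 14.0 pos [600.9   6.   39.6] jaw 5.2 xaxis [-0.001 -0.    -1.   ] w 11.7 F [ 0.6 -0.3 -0.4] q [ 0.04  1.01 -0.22  1.55  0.33  0.62 -0.25]
dp mm [28.6  0.5  0.7] yaw 0.1 alt -179.9
```

View pics/s8.png

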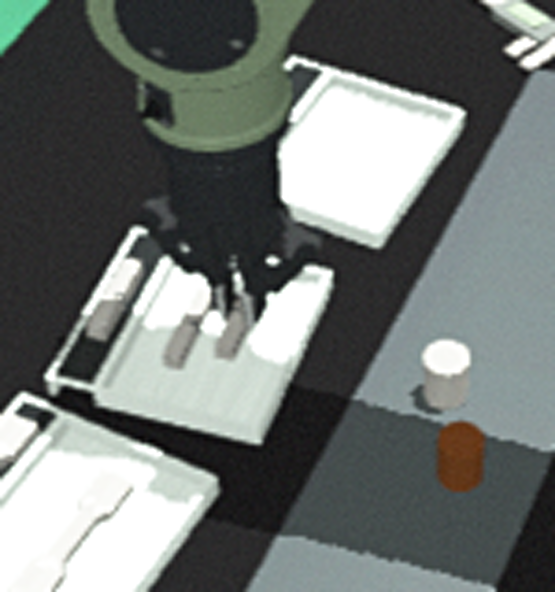

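Bar B is held parallel to bar A with a clear gap, so I'll lower and release it.

```bash
python3 -m jog '[{"dp":[0.02,0,0],"yaw":0,"hand":-1},{"dp":[0.028,0,0],"yaw":0,"hand":-1},{"dp":[0.029,0,0],"yaw":0,"hand":-1},{"dp":[0.029,0,0],"yaw":0,"hand":-1},{"dp":[0.029,0,0],"yaw":0,"hand":-1},{"dp":[0.029,0,0],"yaw":0,"hand":-1}]'; python3 go.py 601.4 5.4 10.6 5.1; python3 -m jog '[{"dp":[0.0,0,0],"yaw":0,"hand":-0.5},{"dp":[0.0,0,0],"yaw":0,"hand":-0.4},{"dp":[0.0,0,0],"yaw":0,"hand":-0.4},{"dp":[0.0,0,0],"yaw":0,"hand":-0.4},{"dp":[-0.03,0,0],"yaw":0,"hand":-0.4},{"dp":[-0.07,0,0],"yaw":0,"hand":-0.3},{"dp":[-0.11,0,0],"yaw":0,"hand":0.3},{"dp":[-0.11,0,0],"yaw":0,"hand":0.3},{"dp":[-0.11,0,0],"yaw":0,"hand":0.3}]'; python3 go.py 453.3 -11.5 120 0
```

```text
t: 14.65
eef_pos: [601.4, 6.0, 11.1]
tcp_rot: [0.477, 0.522, -0.477, 0.522]
wrist_force: [0.7, 0.1, -0.9]
width: 11.8
t 14.65 pos [601.4   6.   11.1] jaw 5.2 xaxis [ 0.001  0.    -1.   ] w 11.8 F [ 0.7  0.1 -0.9] q [ 0.04  1.06 -0.21  1.55  0.34  0.57 -0.26]
dp mm [ 0.5 -0.1  0.6] yaw 0.1 alt -179.9
t: 15.55
eef_pos: [601.4, 5.9, 121.1]
tcp_rot: [0.477, 0.522, -0.477, 0.522]
wrist_force: [-0.2, 0.3, -0.4]
width: 55.6
t 15.55 pos [601.4   5.9 121.1] jaw 5.2 xaxis [ 0.001  0.    -1.   ] w 55.6 F [-0.2  0.3 -0.4] q [ 0.06  0.89 -0.26  1.5   0.29  0.78 -0.22]
dp mm [   0.9 -149.     4. ] yaw 5.2 alt -174.8
```

```bash
python3 -m jog '[{"dp":[0.0,-0.149,0.004],"yaw":5.2,"hand":0.3},{"dp":[0.0,-0.149,0.004],"yaw":5.2,"hand":0.3},{"dp":[0.0,-0.149,0.004],"yaw":5.2,"hand":0.3},{"dp":[0.0,-0.149,0.004],"yaw":5.2,"hand":0.3},{"dp":[0.05,-0.149,0.004],"yaw":5.2,"hand":0.3},{"dp":[0.05,-0.149,0.004],"yaw":5.2,"hand":0.3},{"dp":[0.05,-0.149,0.004],"yaw":5.2,"hand":0.3}]'; python3 go.py 453.3 -11.5 15 0
python3 - <<'E'
from vis import *
s=optics.snapshot("side")
cv2.imwrite("pics/s9.png",cv2.resize(s[110:260,210:370],None,fx=3.9,fy=3.9,interpolation=cv2.INTER_CUBIC))
E
```

```text
t: 16.25
eef_pos: [452.5, -11.3, 70.4]
tcp_rot: [-0.499, -0.501, 0.501, -0.499]
wrist_force: [-0.2, 0.1, -0.0]
width: 55.3
t 16.25 pos [452.5 -11.3  70.4] jaw 0.0 xaxis [-0.003 -0.    -1.   ] w 55.3 F [-0.2  0.1 -0. ] q [ 0.02  0.84 -0.12  2.07  0.36  0.25 -0.41]
dp mm [55.4  1.   0.2] yaw 0.0 alt -180.0
```

View pics/s9.png

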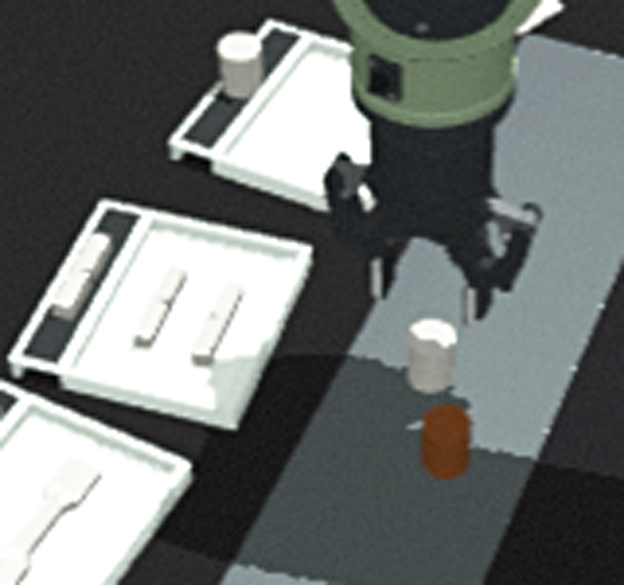

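Both bars lie flat and apart. The gripper straddles cylinder B at crop (432,355), clear of the brown one, so I'll grip it.

```bash
python3 -m jog '[{"dp":[0.03,0.001,0],"yaw":0,"hand":0.3},{"dp":[0.056,0.001,0],"yaw":0,"hand":0.3},{"dp":[0.056,0.001,0],"yaw":0,"hand":0.3},{"dp":[0.056,0.001,0],"yaw":0,"hand":-1},{"dp":[0.056,0.001,0],"yaw":0,"hand":-1},{"dp":[0.056,0.001,0],"yaw":0,"hand":-1},{"dp":[0.056,0.001,0],"yaw":0,"hand":-1},{"dp":[0.056,0.001,0],"yaw":0,"hand":-1}]' 70; python3 go.py; python3 -m jog '[{"dp":[-0.02,0,0],"yaw":0,"hand":-1},{"dp":[-0.06,0,0],"yaw":0,"hand":-1},{"dp":[-0.1,0,0],"yaw":0,"hand":-1},{"dp":[-0.1,0,0],"yaw":0,"hand":-1},{"dp":[-0.1,0,0],"yaw":0,"hand":-1}]'; python3 go.py 597.9 -245 114 -3.5 602.1 -175 114 -3.5
python3 - <<'E'
from vis import *
s=optics.snapshot("side")
cv2.imwrite("pics/s10.png",cv2.resize(s[110:260,210:370],None,fx=3.9,fy=3.9,interpolation=cv2.INTER_CUBIC))
E
```

```text
t: 17.1
eef_pos: [454.5, -11.6, 16.6]
tcp_rot: [0.501, 0.499, -0.5, 0.5]
wrist_force: [-3.9, 0.2, 16.4]
width: 30.0
t 17.1 pos [454.5 -11.6  16.6] jaw -0.0 xaxis [ 0.002 -0.    -1.   ] w 30.0 F [-3.9  0.2 16.4] q [-0.02  0.95 -0.05  2.09  0.38  0.11 -0.43]
t: 17.6
eef_pos: [454.7, -11.8, 116.1]
tcp_rot: [0.501, 0.499, -0.499, 0.501]
wrist_force: [-0.7, 0.5, -4.5]
width: 30.2
t 17.6 pos [454.7 -11.8 116.1] jaw -0.1 xaxis [ 0.003  0.    -1.   ] w 30.2 F [-0.7  0.5 -4.5] q [ 0.06  0.74 -0.18  2.04  0.34  0.38 -0.39]
dp mm [  2.5 143.4 233.1] yaw 3.4 alt -176.6
dp mm [  2.6 147.6 163.1] yaw 3.4 alt -176.6
```

View pics/s10.png

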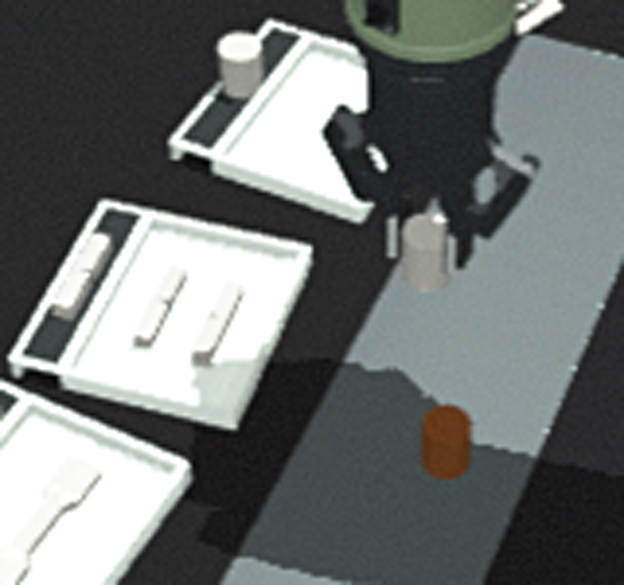

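```bash
python3 -m jog '[{"dp":[0.0,0.143,0.233],"yaw":3.4,"hand":-1},{"dp":[0.0,0.143,0.233],"yaw":3.4,"hand":-1},{"dp":[0.0,0.143,0.233],"yaw":3.4,"hand":-1},{"dp":[0.0,0.143,0.233],"yaw":3.4,"hand":-1},{"dp":[0.0,0.143,0.233],"yaw":3.4,"hand":-1},{"dp":[0.0,0.143,0.233],"yaw":3.4,"hand":-1},{"dp":[0.04,0.143,0.233],"yaw":3.4,"hand":-1},{"dp":[0.07,0.143,0.233],"yaw":3.4,"hand":-1},{"dp":[0.07,0.143,0.233],"yaw":3.4,"hand":-1},{"dp":[0.07,0.143,0.233],"yaw":3.4,"hand":-1}]'; python3 go.py 597.9 -245 19 -3.5
python3 - <<'E'
from vis import *
s=optics.snapshot("side")
cv2.imwrite("pics/s11.png",cv2.resize(s[70:190,230:370],None,fx=4.5,fy=4.5,interpolation=cv2.INTER_CUBIC))
E
```

```text
t: 18.65
eef_pos: [597.0, -244.2, 44.5]
tcp_rot: [-0.514, -0.485, 0.515, -0.485]
wrist_force: [-0.7, 0.2, -2.4]
width: 30.0
t 18.65 pos [ 597.  -244.2   44.5] jaw -3.4 xaxis [-0.001  0.    -1.   ] w 30.0 F [-0.7  0.2 -2.4] q [ 0.47  1.06 -0.29  1.36  0.36  0.77 -0.  ]
dp mm [25.5  1.   0.7] yaw 0.1 alt -179.9
```

View pics/s11.png

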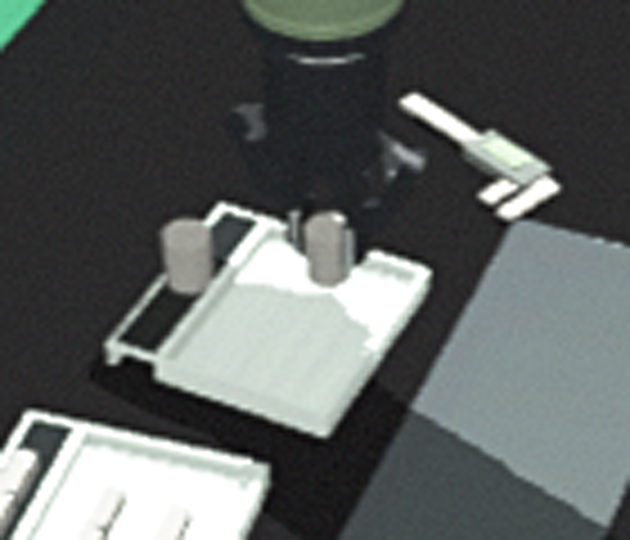

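Cylinder B is held upright over the right half of the cylinder tray. I'll lower it.

```bash
python3 -m jog '[{"dp":[0.015,0.001,0],"yaw":0,"hand":-1},{"dp":[0.023,0.001,0],"yaw":0,"hand":-1},{"dp":[0.025,0.001,0],"yaw":0,"hand":-1},{"dp":[0.025,0.001,0],"yaw":0,"hand":-1},{"dp":[0.025,0.001,0],"yaw":0,"hand":-1},{"dp":[0.025,0.001,0],"yaw":0,"hand":-1}]'; python3 go.py 597.9 -245 19 -3.5
```

```text
t: 19.3
eef_pos: [598.2, -244.6, 19.6]
tcp_rot: [0.515, 0.485, -0.515, 0.485]
wrist_force: [-0.5, 0.0, -2.4]
width: 30.0
t 19.3 pos [ 598.2 -244.6   19.6] jaw -3.4 xaxis [ 0. -0. -1.] w 30.0 F [-0.5  0.  -2.4] q [ 0.46  1.1  -0.28  1.36  0.37  0.73 -0.01]
dp mm [ 0.6 -0.2  0.4] yaw 0.1 alt -179.9
```

```bash
python3 -m jog '[{"dp":[0.001,0,0],"yaw":0,"hand":-1},{"dp":[0.001,0,0],"yaw":0,"hand":-1},{"dp":[0.001,0,0],"yaw":0,"hand":-1}]'; python3 -m jog '[{"dp":[0,0,0],"yaw":0,"hand":0},{"dp":[0,0,0],"yaw":0,"hand":0.1},{"dp":[0,0,0],"yaw":0,"hand":0.1},{"dp":[0,0,0],"yaw":0,"hand":0.1},{"dp":[-0.02,0,0],"yaw":0,"hand":0.1},{"dp":[-0.06,0,0],"yaw":0,"hand":0.1},{"dp":[-0.1,0,0],"yaw":0,"hand":0.3},{"dp":[-0.1,0,0],"yaw":0,"hand":0.3},{"dp":[-0.1,0,0],"yaw":0,"hand":0.3}]'; python3 go.py 461.3 307 120 0
python3 - <<'E'
from vis import *
s=optics.snapshot("side")
cv2.imwrite("pics/s12.png",cv2.resize(s[70:190,230:370],None,fx=4.5,fy=4.5,interpolation=cv2.INTER_CUBIC))
E
```

```text
t: 19.6
eef_pos: [598.2, -244.6, 18.7]
tcp_rot: [0.515, 0.485, -0.515, 0.485]
wrist_force: [-0.9, 0.2, 4.7]
width: 29.9
t: 20.5
eef_pos: [598.2, -244.7, 119.1]
tcp_rot: [0.515, 0.484, -0.515, 0.485]
wrist_force: [-0.3, 0.3, 0.4]
width: 55.5
t 20.5 pos [ 598.2 -244.7  119.1] jaw -3.4 xaxis [ 0.001 -0.    -1.   ] w 55.5 F [-0.3  0.3  0.4] q [ 0.48  0.96 -0.32  1.32  0.33  0.91  0.02]
dp mm [  -1.3 -169.6 -542.5] yaw -3.4 alt 176.6
```

View pics/s12.png

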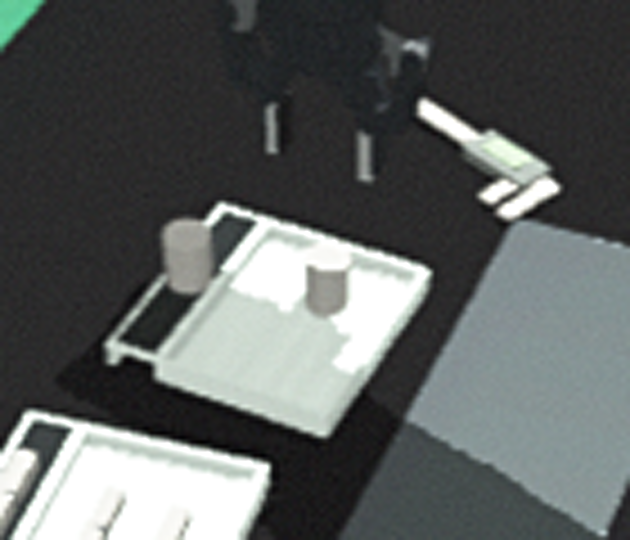

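Cylinder B stands upright. Next is cylinder A.

```bash
python3 -m jog '[{"dp":[0.0,-0.17,-0.542],"yaw":-3.4,"hand":0.3},{"dp":[0.0,-0.17,-0.542],"yaw":-3.4,"hand":0.3},{"dp":[0.0,-0.17,-0.542],"yaw":-3.4,"hand":0.3},{"dp":[0.0,-0.17,-0.542],"yaw":-3.4,"hand":0.3},{"dp":[0.0,-0.17,-0.542],"yaw":-3.4,"hand":0.3},{"dp":[0.0,-0.17,-0.542],"yaw":-3.4,"hand":0.3},{"dp":[0.0,-0.17,-0.542],"yaw":-3.4,"hand":0.3},{"dp":[0.0,-0.17,-0.542],"yaw":-3.4,"hand":0.3},{"dp":[0.0,-0.17,-0.542],"yaw":-3.4,"hand":0.3},{"dp":[0.0,-0.17,-0.542],"yaw":-3.4,"hand":0.3}]';python3 -m jog '[{"dp":[0,0,0],"yaw":0,"hand":0.3},{"dp":[0,0,0],"yaw":0,"hand":0.3}]'; python3 go.py 461.3 307 70 0
python3 - <<'E'
from vis import *
t=cv2.imread("pics/top0.png")
for lo,hi in((170,235),(165,250),(190,240)):
  for x0 in([458,304,0],[465,311,0]): print(fit("top",t,CYL,x0,2,(201,185,231,214),lo,hi,2))
E
```

```text
t: 21.55
eef_pos: [475.9, 242.3, 117.5]
tcp_rot: [-0.5, -0.5, 0.501, -0.5]
wrist_force: [0.8, 0.2, -0.1]
width: 55.6
t: 21.75
eef_pos: [476.4, 241.1, 117.6]
tcp_rot: [0.499, 0.501, -0.5, 0.5]
wrist_force: [0.3, -0.3, -0.3]
width: 55.5
t 21.75 pos [476.4 241.1 117.6] jaw 0.1 xaxis [-0.001 -0.001 -1.   ] w 55.5 F [ 0.3 -0.3 -0.3] q [-0.43  0.81 -0.18  1.76  0.24  0.59 -0.75]
dp mm [ 47.5 -14.9 -66. ] yaw 0.1 alt -179.9
(array([461.40174294, 307.19487381,   0.        ]), np.float64(15.304258346557617))
(array([461.34870258, 307.1228999 ,   0.        ]), np.float64(15.297428131103516))
(array([461.35592831, 307.11881444,   0.        ]), np.float64(16.01634979248047))
(array([461.35636313, 307.09420292,   0.        ]), np.float64(16.014925003051758))
(array([461.24449348, 307.12073135,   0.        ]), np.float64(22.452552795410156))
(array([460.98200788, 306.89208893,   0.        ]), np.float64(22.435518264770508))
```

```bash
python3 - <<'E'
from vis import *
t=cv2.imread("pics/top0.png").min(2).astype(float)
w=np.clip((t[185:214,201:231]-165)/80,0,1);v,u=np.mgrid[185:214,201:231]
c=[(w*u).sum()/w.sum(),(w*v).sum()/w.sum()];print(c,back("top",c,42),np.sqrt(w.sum()/np.pi)*3)
E
python3 -m jog '[{"dp":[0,-0.015,-0.066],"yaw":0,"hand":0.3},{"dp":[0,-0.015,-0.066],"yaw":0,"hand":0.3},{"dp":[0.047,-0.015,-0.066],"yaw":0,"hand":0.3},{"dp":[0.047,-0.015,-0.066],"yaw":0,"hand":0.3},{"dp":[0.047,-0.015,-0.066],"yaw":0,"hand":0.3}]'
python3 - <<'E'
from vis import *
s=optics.snapshot("side")
cv2.imwrite("pics/s13.png",cv2.resize(s[210:350,190:340],None,fx=4,fy=4,interpolation=cv2.INTER_CUBIC))
E
```

```text
[np.float64(214.41615487316423), np.float64(198.64819759679574)] [[458.63343365 303.02827534  42.        ]] 16.37729733031725
t: 22.25
eef_pos: [462.4, 305.0, 71.6]
tcp_rot: [-0.5, -0.499, 0.501, -0.5]
wrist_force: [-0.3, 0.3, 1.1]
width: 55.3
```

View pics/s13.png

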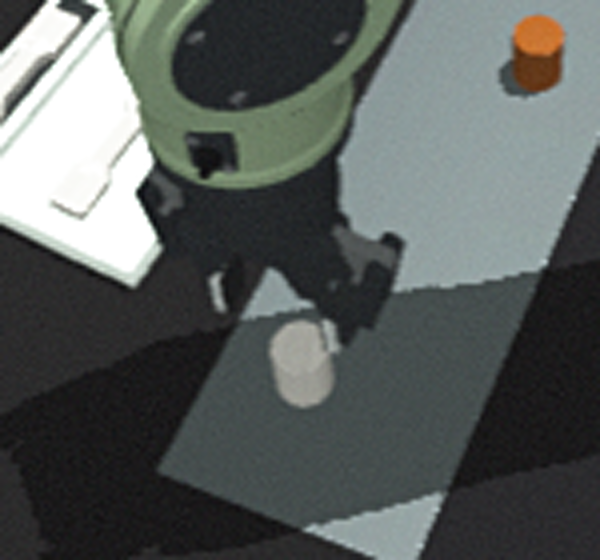

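The top-face centroid gives (458.6, 303.0). It avoids the bias from the shaded side, so I'll use it.

```bash
python3 go.py 458.8 303 16 0
```

```text
t 22.3 pos [462.9 305.5  72.6] jaw -0.1 xaxis [ 0. -0. -1.] w 55.6 F [ 0.6 -0.2  0.1] q [-0.57  0.91 -0.15  1.71  0.23  0.54 -0.86]
dp mm [56.6 -4.1  2.5] yaw -0.1 alt 179.9
```

```bash
python3 -m jog '[{"dp":[0.015,-0.004,0.0025],"yaw":0,"hand":0.3},{"dp":[0.045,-0.004,0.0025],"yaw":0,"hand":0.3},{"dp":[0.057,-0.004,0.0025],"yaw":0,"hand":0.3},{"dp":[0.057,-0.004,0.0025],"yaw":0,"hand":-1},{"dp":[0.057,-0.004,0.0025],"yaw":0,"hand":-1},{"dp":[0.057,-0.004,0.0025],"yaw":0,"hand":-1},{"dp":[0.057,-0.004,0.0025],"yaw":0,"hand":-1},{"dp":[0.057,-0.004,0.0025],"yaw":0,"hand":-1}]' 70; python3 go.py; python3 -m jog '[{"dp":[-0.02,0,0],"yaw":0,"hand":-1},{"dp":[-0.06,0,0],"yaw":0,"hand":-1},{"dp":[-0.1,0,0],"yaw":0,"hand":-1},{"dp":[-0.1,0,0],"yaw":0,"hand":-1},{"dp":[-0.1,0,0],"yaw":0,"hand":-1}]'; python3 go.py 602.1 -175 115 -3.5
python3 - <<'E'
from vis import *
s=optics.snapshot("side")
cv2.imwrite("pics/s14.png",cv2.resize(s[210:350,190:340],None,fx=4,fy=4,interpolation=cv2.INTER_CUBIC))
E
```

```text
t: 23.1
eef_pos: [458.8, 304.3, 15.9]
tcp_rot: [0.501, 0.5, -0.5, 0.5]
wrist_force: [-1.8, -2.0, 10.6]
width: 30.0
t 23.1 pos [458.8 304.3  15.9] jaw -0.0 xaxis [ 0.001  0.001 -1.   ] w 30.0 F [-1.8 -2.  10.6] q [-0.58  1.   -0.12  1.75  0.25  0.4  -0.88]
t: 23.6
eef_pos: [458.5, 304.2, 115.4]
tcp_rot: [0.501, 0.5, -0.5, 0.5]
wrist_force: [-0.5, 0.5, -2.8]
width: 30.3
t 23.6 pos [458.5 304.2 115.4] jaw -0.0 xaxis [ 0.001  0.001 -1.   ] w 30.3 F [-0.5  0.5 -2.8] q [-0.56  0.83 -0.17  1.71  0.21  0.62 -0.85]
dp mm [1.000e-01 1.439e+02 4.791e+02] yaw 3.5 alt -176.5
```

View pics/s14.png

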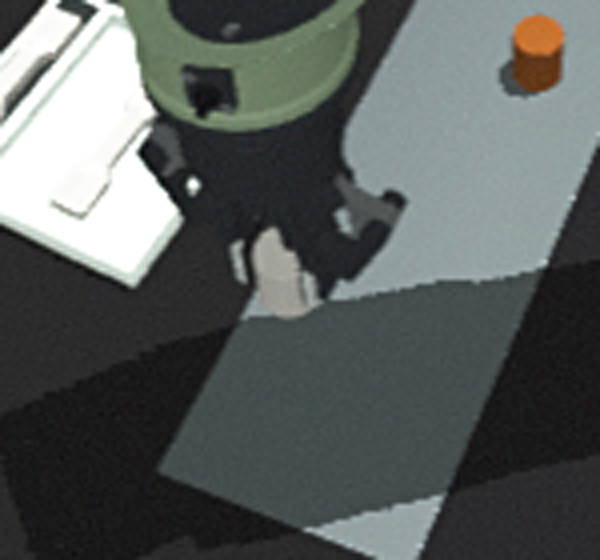

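Cylinder A is held with a 2.8 N load. I'll carry it across in two calls.

```bash
python3 -m jog '[{"dp":[0.0,0.144,0.479],"yaw":3.5,"hand":-1},{"dp":[0.0,0.144,0.479],"yaw":3.5,"hand":-1},{"dp":[0.0,0.144,0.479],"yaw":3.5,"hand":-1},{"dp":[0.0,0.144,0.479],"yaw":3.5,"hand":-1},{"dp":[0.0,0.144,0.479],"yaw":3.5,"hand":-1},{"dp":[0.0,0.144,0.479],"yaw":3.5,"hand":-1},{"dp":[0.0,0.144,0.479],"yaw":3.5,"hand":-1},{"dp":[0.0,0.144,0.479],"yaw":3.5,"hand":-1},{"dp":[0.0,0.144,0.479],"yaw":3.5,"hand":-1},{"dp":[0.0,0.144,0.479],"yaw":3.5,"hand":-1}]';python3 -m jog '[{"dp":[0,0,0],"yaw":0,"hand":-1},{"dp":[0,0,0],"yaw":0,"hand":-1}]'; python3 go.py 602.1 -175 45 -3.5
```

```text
t: 24.65
eef_pos: [601.6, -176.8, 113.2]
tcp_rot: [-0.515, -0.485, 0.515, -0.484]
wrist_force: [1.7, 1.1, -1.9]
width: 30.0
t: 24.85
eef_pos: [601.2, -175.5, 112.8]
tcp_rot: [-0.515, -0.485, 0.516, -0.483]
wrist_force: [0.5, 1.0, -2.5]
width: 30.1
t 24.85 pos [ 601.2 -175.5  112.8] jaw -3.6 xaxis [-0.002  0.001 -1.   ] w 30.1 F [ 0.5  1.  -2.5] q [ 0.37  0.94 -0.31  1.4   0.33  0.85 -0.1 ]
dp mm [67.8  1.  -0.5] yaw -0.1 alt 179.9
```

```bash
python3 -m jog '[{"dp":[0.035,0.001,0],"yaw":0,"hand":-1},{"dp":[0.068,0.001,0],"yaw":0,"hand":-1},{"dp":[0.085,0.001,0],"yaw":0,"hand":-1},{"dp":[0.092,0.001,0],"yaw":0,"hand":-1},{"dp":[0.094,0.001,0],"yaw":0,"hand":-1},{"dp":[0.094,0.001,0],"yaw":0,"hand":-1},{"dp":[0.094,0.001,0],"yaw":0,"hand":-1}]'; python3 go.py 602.1 -175 18 -3.5
python3 - <<'E'
from vis import *
s=optics.snapshot("side")
cv2.imwrite("pics/s15.png",cv2.resize(s[70:190,230:370],None,fx=4.5,fy=4.5,interpolation=cv2.INTER_CUBIC))
E
```

```text
t: 25.55
eef_pos: [603.5, -174.9, 21.6]
tcp_rot: [0.515, 0.484, -0.515, 0.485]
wrist_force: [-0.6, -0.7, -1.6]
width: 29.8
t 25.55 pos [ 603.5 -174.9   21.6] jaw -3.5 xaxis [ 0.001 -0.    -1.   ] w 29.8 F [-0.6 -0.7 -1.6] q [ 0.35  1.07 -0.27  1.44  0.38  0.68 -0.14]
dp mm [ 3.6 -1.4  0.2] yaw -0.0 alt 180.0
```

View pics/s15.png

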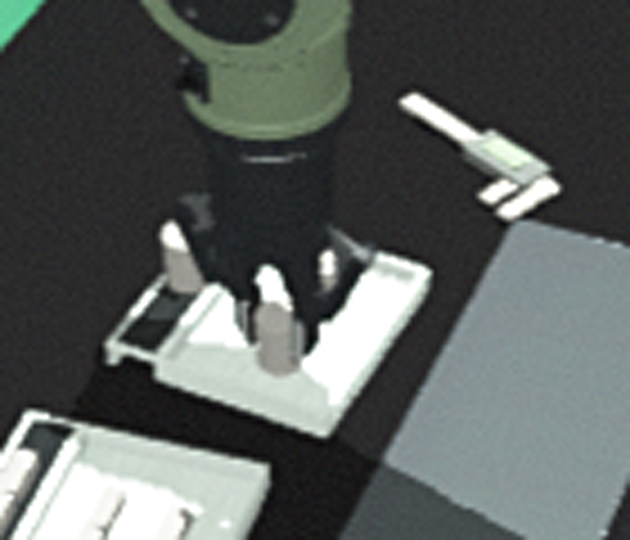

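```bash
python3 -m jog '[{"dp":[0.002,0,0],"yaw":0,"hand":-1},{"dp":[0.003,0,0],"yaw":0,"hand":-1},{"dp":[0.0035,0,0],"yaw":0,"hand":-1},{"dp":[0.0035,0,0],"yaw":0,"hand":-1},{"dp":[0.0035,0,0],"yaw":0,"hand":-1}]'; python3 go.py 602.1 -175 18 -3.5
```

```text
t: 26.1
eef_pos: [603.1, -175.0, 17.9]
tcp_rot: [0.515, 0.484, -0.515, 0.485]
wrist_force: [-5.1, 1.1, 14.5]
width: 30.1
t 26.1 pos [ 603.1 -175.    17.9] jaw -3.5 xaxis [ 0.001 -0.    -1.   ] w 30.1 F [-5.1  1.1 14.5] q [ 0.35  1.08 -0.26  1.44  0.38  0.67 -0.14]
dp mm [-0.1 -1.   0.1] yaw -0.0 alt 180.0
```

On the floor at 14.5 N, so I'll back off slightly, release and rise.

```bash
python3 -m jog '[{"dp":[-0.001,0,0],"yaw":0,"hand":-1},{"dp":[-0.001,0,0],"yaw":0,"hand":0},{"dp":[-0.001,0,0],"yaw":0,"hand":0.1},{"dp":[-0.001,0,0],"yaw":0,"hand":0.1},{"dp":[-0.001,0,0],"yaw":0,"hand":0.1},{"dp":[-0.02,0,0],"yaw":0,"hand":0.1},{"dp":[-0.06,0,0],"yaw":0,"hand":0.1},{"dp":[-0.1,0,0],"yaw":0,"hand":0.1},{"dp":[-0.14,0,0],"yaw":0,"hand":0.1},{"dp":[-0.14,0,0],"yaw":0,"hand":0.1}]'; python3 go.py 350 -330 200 -3.5
```

```text
t: 27.1
eef_pos: [604.8, -175.2, 161.9]
tcp_rot: [0.517, 0.482, -0.514, 0.486]
wrist_force: [0.5, 0.0, -1.4]
width: 46.9
t 27.1 pos [ 604.8 -175.2  161.9] jaw -3.5 xaxis [ 0.007 -0.001 -1.   ] w 46.9 F [ 0.5  0.  -1.4] q [ 0.38  0.88 -0.33  1.36  0.31  0.95 -0.08]
dp mm [ -39.6 -244.5  170.3] yaw -0.0 alt 180.0
```

Now I'll move clear for a full check.

```bash
python3 -m jog '[{"dp":[-0.04,-0.244,0.17],"yaw":0,"hand":0.1},{"dp":[-0.04,-0.244,0.17],"yaw":0,"hand":0.1},{"dp":[-0.04,-0.244,0.17],"yaw":0,"hand":0.1},{"dp":[-0.04,-0.244,0.17],"yaw":0,"hand":0.1},{"dp":[-0.04,-0.244,0.17],"yaw":0,"hand":0.1},{"dp":[-0.04,-0.244,0.17],"yaw":0,"hand":0.1},{"dp":[-0.04,-0.244,0.17],"yaw":0,"hand":0.1},{"dp":[-0.04,-0.244,0.17],"yaw":0,"hand":0.1},{"dp":[-0.04,-0.244,0.17],"yaw":0,"hand":0.1},{"dp":[-0.04,-0.244,0.17],"yaw":0,"hand":0.1}]'
python3 - <<'E'
from vis import *
s=optics.snapshot("side");t=optics.snapshot("top")
cv2.imwrite("pics/s16.png",cv2.resize(s[80:370,130:410],None,fx=2.05,fy=2.05,interpolation=cv2.INTER_CUBIC))
cv2.imwrite("pics/t16.png",cv2.resize(t[100:280,140:480],None,fx=2.3,fy=2.3,interpolation=cv2.INTER_CUBIC))
E
```

```text
t: 28.1
eef_pos: [349.8, -328.8, 196.7]
tcp_rot: [0.515, 0.485, -0.515, 0.485]
wrist_force: [0.9, -0.5, -0.3]
width: 47.1
```

View pics/s16.png

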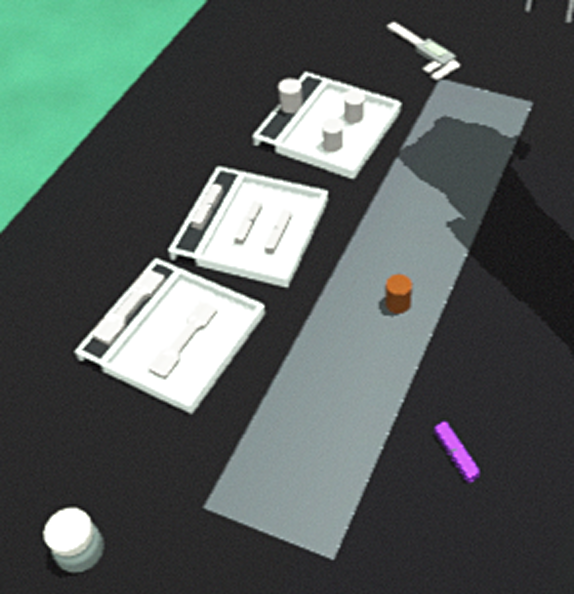

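View pics/t16.png

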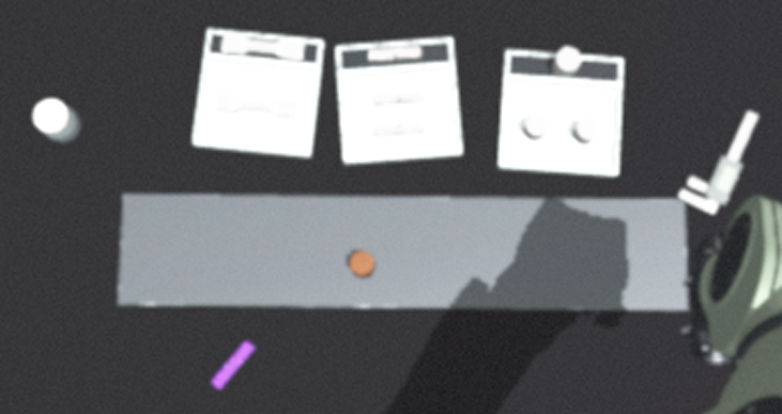

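The pictures show every specimen in its matching tray: cylinders upright and apart, bars flat, parallel and apart, bone flat along the long side. The mat holds only the brown decoy, and the calliper and jar look unmoved. Handing in.

```bash
python3 -c "
from rig import hand_in; print(hand_in())"
```

```text
the job is handed in; nothing more can be done
None
```

All five specimens are in their matching trays, and I handed the job in at about 28 s of the 118 s allowed.

- **Placing:** The bone lies flat and centred in the left tray. The two bars lie flat and parallel in the middle tray, set about 44 mm apart between centres. The two cylinders stand upright in the right tray, about 70 mm apart.
- **Last checks:** The final top and side pictures show this, with no specimens touching. In those pictures the calliper, jar, brown cylinder and purple bar are where they started, and the arm stands clear of everything.
- **Forces:** The highest wrist force I read was about 16 N, against the 120 N limit. I only read it at the end of each move.
- **Disagreements:**
  - The side-camera fits for the cylinders differed from the top camera by 10–14 mm, because their side faces are shaded, so I relied on the top camera.
  - Cylinder A's first top-camera fit was also about 5 mm off. I corrected it from its top face before gripping.
  - The gripper read about 2 mm narrower than each part's true width.

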